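# Click the take-off handle onto the chapati pan

### The job

Fit the loose handle to the chapati pan standing on the gas cooker: slide its steel sleeve onto the pan's stub, which swings a little on a slack rivet, until the spring button clicks up through the hole; then give the handle a light tug straight back, enough to feel the button hold, and let go of it. Work gently: never force or wrench the parts, keep the pan where it stands on the burner, and leave the other things on the counter alone.

Things in the scene. Friction and masses are not known exactly. Their poses are not given: they have to be found in the camera images.
- handle: loose take-off handle, 190 mm long, lying flat on the counter: black plastic grip 130 mm long, 32 wide (tail half 29), 26 high, and a bare steel sleeve standing 60 mm out of its front end. 0.18 to 0.29 kg. Origin: underside, below the grip's middle; x along the handle to the sleeve's mouth (at x = 125 mm), z up; sleeve axis 13 mm above the underside. Take it across the grip
- handle_mouth (a point): centre of the sleeve's open mouth, on its axis (handle frame 125, 0, 13 mm); axes as the handle's. Flat rectangular tube, 30 x 20 mm outside, 24 wide x 14 high inside, 56 mm deep. It goes hole upward onto the pan's steel stub (22 wide, 12 high, last 6 mm bevelled to 20 x 8; from a collar 14 mm off the rivet to its tip 64 mm off the rivet). Home: mouth 14 to 17 mm from the rivet; the collar then stops it hard
- handle_hole (a point): centre of the round 12 mm latch hole in the sleeve's top wall, at its outer face (handle frame 108.5, 0, 23 mm); axes as the handle's
- pan: black cast-iron chapati pan, 236 mm across, 24 high, 2.6 to 3.1 kg, standing loose on the cooker's pan support, underside 100 mm above the counter. A level push over about 13 N may make it skid; pressing the fitted handle down can tip it. Origin: centre of its underside; z up; x level from the centre through the rivet that carries the stub (pan frame 124, 0, 17 mm)
- rivet (a point): middle of the upright rivet on the pan's lug, level with the stub's axis; axes as the pan's. The rivet is slack: the stub, level, points away from it within 0.30 rad either side of the pan's x axis and stays where it is left; the poses do NOT tell this angle, feel or look for it. A side push of about 3 N at the tip swings it (stops at 0.32 rad)
- button (a joint): brass spring button, 9 mm across, in the stub's top face, 32 mm from the rivet: 0 = up (6 mm out of the stub), 0.006 = pressed flush. Bevelled to the tip, square to the pan: the sleeve's mouth presses it down by itself (meets it 36 mm from the rivet, push 3 to 5 N, then about 1 N of rubbing); it springs up through the hole with the mouth 17 mm from the rivet and then holds the sleeve on, 3 mm end play
- cooker: one-burner steel gas cooker, 300 x 280 mm, fixed; origin on the counter below the burner's middle; pan support 100 mm up, steel housing up to 67 mm
- pin: mahogany rolling pin lying on the counter, 300 mm long along its x, 40 mm thick in the middle; origin under its middle. Leave it alone
- board: round wooden rolling board on three feet, 230 mm across, 34 mm high; origin on the counter under its middle. Leave it alone
- plate_a: steel plate, 170 mm across, 18 mm high, near left; origin under its middle. Leave it alone
- plate_b: steel plate, 170 mm across, 18 mm high, far left; origin under its middle. Leave it alone
- tumbler: red plastic tumbler, 74 mm across, 110 mm high; origin under its middle. Leave it alone
- bowl: white ceramic bowl, 132 mm across, 62 mm high; origin under its middle. Leave it alone
- jar: amber glass jar with steel lid, 70 mm across, 120 mm high; origin under its middle. Leave it alone
Not all that is in view belongs to the job. Several things have the shape of the handle; the one meant has the colours described above.

How it is judged:
By the outcome, as a careful person would: the job done as asked, in the order asked, and still so for the second after the job is handed in, with the robot touching nothing.
It also fails if it takes over 58 s, if anything falls off the work surface, if the arm or the gripper's body presses on something with over 40 N, if the wrist force passes 120 N, or if a joint passes its speed limit or range.

### The arm

A 6-joint arm with a two-finger parallel gripper is mounted at the origin on the work surface. World frame = base frame: x ahead of the robot, y to its left, z up, the work surface at z = 0. Lengths are in m, angles in rad, forces in N, time in s.
With the tool pointing down it reaches from about 0.3 to 0.75 m from the base axis. Payload 8.5 kg.
Tool frame: the origin (TCP) lies at the very end of the fingers, on their centre line; the grasp point (between the pads) lies 19 mm behind it; z points along the fingers, y is the line along which they close (so a half turn about z gives the same grasp; the last joint's range is limited). The gripper opens to 88 mm and grips with 3 to 60 N. Pads are 18 mm wide; open, the fingers measure 123 mm over their backs; the gripper's body (75 mm by 187 mm) begins 45 mm behind the grasp point.
Start: joints at [-0.215, 0.381, 1.297, -0, 1.464, -0.215], TCP at [0.55, 0, 0.212] pointing down, gripper open.
Joint ranges: [-3.11, 3.11], [-0.89, 2.33], [0.22, 2.48], [-1.42, 4.56], [0.17, 2.85], [-2.88, 2.88]. Speed limits (rad/s): [2.39, 2.39, 3.14, 3.14, 3.14, 3.14].

### API

Orientations are given as a rotation vector (axis times angle).
In Python, from station import bot gives the robot as it stands. Calls block until the motion is done:
- bot.movep(position, orientation): joint-space move of the TCP to a pose.
- bot.line_to(position, ori=None, velocity=0.15, until_force=None): straight line of the TCP; ori=None keeps the orientation; velocity is the mean speed in m/s. With until_force (N) it stops when the force on the tool has changed by that much, and returns True; else False.
- bot.set_joints(angles): joint-space move.
- bot.move_gripper(opening, squeeze=None): finger opening in m; squeeze is the grip in N (None keeps the last); returns when the fingers have stopped.
- bot.sleep(seconds).
- bot.solve_ik(position, orientation): joint angles nearest the present ones, or None.
- bot.sense(): the state.
- bot.snapshot(name): name is "scene" or "side" or "wrist"; returns the picture (384x512x3 uint8, blue, green, red); there is no depth.
- bot.camera_model(name): a dict with "camera_matrix" (3x3 intrinsics, pixels), "pose" (4x4, takes a point from camera to world coordinates). Camera axes: x right, y up, looking along -z (the intrinsics and any distortion apply to the point x, -y, -z); pixel columns grow to the right and rows downward; lengths in m; the calibration is good to about 2 mm. A picture is of the moment at which its call begins: read the wrist's pose just before it. camera_model takes no time and is no camera call; for the wrist camera it gives the pose at the moment of the call.
A pose or a line that the arm cannot do raises bot.MotionError and nothing moves.
- bot.sign_off(): hands the job in; it is judged then, once.
The state is a dict: "t": time; "q": joint angles; "joint_vel": joint speeds; "joint_torque": joint torques, N m; "tcp_pos": TCP position; "tcp_rot": TCP orientation; "contact_force": force on the tool from outside, world axes, zero at the start; "moment": the same for the moment, N m; "width": finger opening in m; "gripper_force": force on a finger pad.
Only numpy, scipy, OpenCV 4.12 (cv2) and the standard library are available. Lean on these libraries where they do the work, as an engineer would, in place of code of your own. Each camera call takes 0.05 s, during which the arm holds its last target. There are 200 camera calls.

## Working session

There is one attempt and no reset: what is moved stays moved. The work goes in short steps, each a Python script; the robot and the scene stay as the last script left them, time stands still between calls to the robot, and variables do not carry over. Pictures are saved under pics/ and viewed, at most 12 in all, crops included, and the job is handed in when it is done.

```bash
ls; mkdir -p pics; python3 - <<'E'
from station import bot
import cv2,numpy as np
for n in("scene","side"):
    cv2.imwrite(f"pics/{n}0.png",cv2.resize(bot.snapshot(n),(800,600),interpolation=cv2.INTER_CUBIC))
    m=bot.camera_model(n);print(n,{k:np.round(v,3).tolist() for k,v in m.items()})
s=bot.sense();print(s)
E
```

```text
pics
scene {'camera_matrix': [[353.529, 0.0, 257.027], [0.0, 353.529, 189.283], [0.0, 0.0, 1.0]], 'pose': [[0.87, -0.361, 0.335, 0.959], [0.493, 0.658, -0.57, -0.823], [-0.015, 0.661, 0.75, 1.109], [0.0, 0.0, 0.0, 1.0]]}
side {'camera_matrix': [[437.357, 0.0, 260.673], [0.0, 437.357, 188.254], [0.0, 0.0, 1.0]], 'pose': [[0.919, 0.229, -0.32, 0.052], [-0.393, 0.556, -0.732, -1.105], [0.01, 0.799, 0.602, 0.95], [0.0, 0.0, 0.0, 1.0]]}
{'t': 0.1, 'q': array([-2.15335761e-01,  3.81115817e-01,  1.29810338e+00, -2.21660894e-05,
        1.46361310e+00, -2.15308526e-01]), 'joint_vel': array([-0.00026195, -0.00124298, -0.00170379, -0.00100032, -0.00048964,
       -0.00062193]), 'joint_torque': array([ 3.42670668e-03, -4.38650107e+01, -2.24912524e+01,  7.15119881e-02,
        3.42038926e-02, -1.57015911e-04]), 'tcp_pos': array([5.49732082e-01, 3.03572239e-05, 2.11733932e-01]), 'tcp_rot': array([-2.22073940e+00, -2.22068421e+00,  1.07970344e-03]), 'contact_force': array([-0.68853472,  0.32322628, -0.52141959]), 'moment': array([0.04753923, 0.00518726, 0.00108097]), 'gripper_force': 0.0, 'width': 0.08813338876638159}
```

View pics/scene0.png

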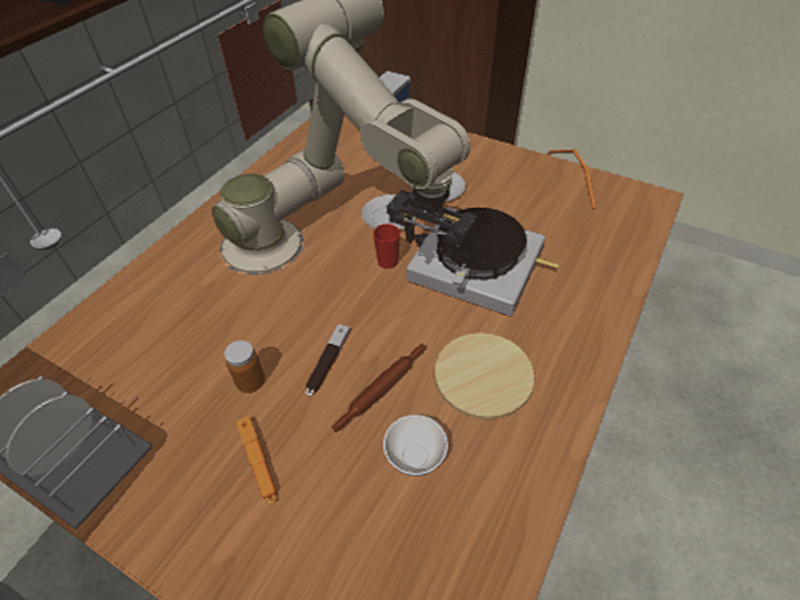

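View pics/side0.png

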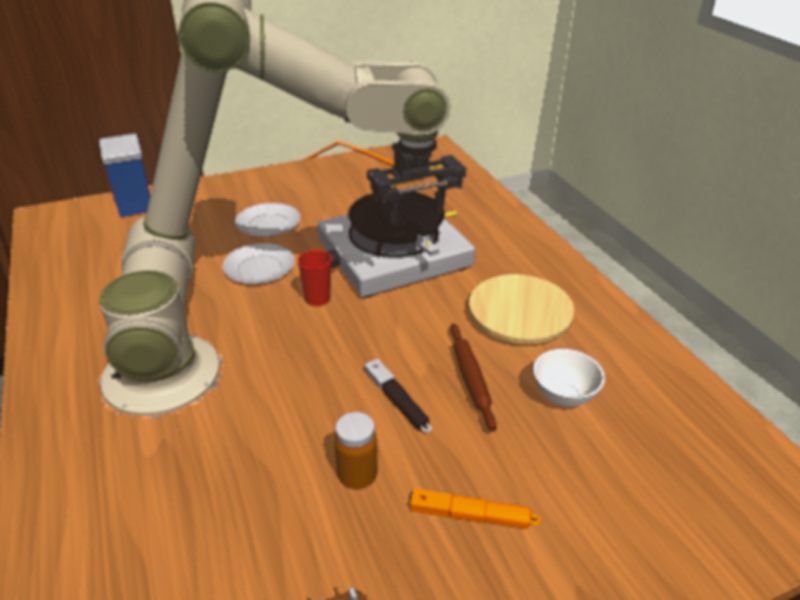

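Scene view: the black handle has its sleeve end at about (342,328) and tail at (312,390). Side view: sleeve end (372,365), tail (428,428). The stub is on the near side of the pan at scene (461,280) and side (428,243).

```bash
cat > h.py <<'E'
from station import bot
import cv2,numpy as np
from scipy.spatial.transform import Rotation as R
def ray(m,uv):
    K=m["camera_matrix"];P=m["pose"]
    d=np.linalg.solve(K,[uv[0],uv[1],1]);d=P[:3,:3]@(d*[1,-1,-1]);return P[:3,3],d
def onz(m,uv,z):
    o,d=ray(m,uv);return o+d*(z-o[2])/d[2]
def proj(m,X):
    P=m["pose"];c=(np.atleast_2d(X)-P[:3,3])@P[:3,:3]*[1,-1,-1];c=c@m["camera_matrix"].T;return c[:,:2]/c[:,2:]
def down(a): # tool down, tool y axis at world yaw a
    y=np.array([np.cos(a),np.sin(a),0]);z=np.array([0,0,-1.]);return R.from_matrix(np.c_[np.cross(y,z),y,z]).as_rotvec()
E
python3 - <<'E'
from h import *
k=512/800
a=bot.camera_model("scene");b=bot.camera_model("side");np.set_printoptions(precision=3,suppress=True)
for n,p,q,z in(("mouth",(342,327),(373,365),.02),("tail",(313,390),(426,427),.02),("stub",(461,283),(428,243),.117),("pan",(483,241),(398,220),.124)):
    print(n,onz(a,np.array(p)*k,z),onz(b,np.array(q)*k,z))
m=bot.camera_model("wrist");print(m["camera_matrix"],m["pose"])
E
```

```text
mouth [ 0.392 -0.158  0.02 ] [ 0.391 -0.163  0.02 ]
tail [ 0.435 -0.343  0.02 ] [ 0.421 -0.352  0.02 ]
stub [0.622 0.037 0.117] [0.613 0.067 0.117]
pan [0.61  0.193 0.124] [0.585 0.174 0.124]
[[279.329   0.    255.462]
 [  0.    279.329 195.743]
 [  0.      0.      1.   ]] [[ 1.     0.     0.     0.55 ]
 [-0.     0.949  0.316  0.083]
 [-0.    -0.316  0.949  0.385]
 [ 0.     0.     0.     1.   ]]
```

```bash
python3 - <<'E'
from h import *
import pickle
D={}
def snap(n):
    D[n]=bot.camera_model("wrist");i=bot.snapshot("wrist");cv2.imwrite(f"pics/{n}_raw.png",i);return i
bot.movep([0.60,-0.04,0.25],bot.sense()["tcp_rot"]); bot.sleep(.3)
i=snap("stub")
bot.movep([0.41,-0.30,0.2],bot.sense()["tcp_rot"]); bot.sleep(.3)
j=snap("hand")
pickle.dump(D,open("D.pkl","wb"))
cv2.imwrite("pics/w1.png",cv2.resize(np.hstack([i[:,96:416],j[:,96:416]]),(800,480),interpolation=cv2.INTER_CUBIC));print(bot.sense()["t"])
E
```

```text
2.4333
```

View pics/w1.png

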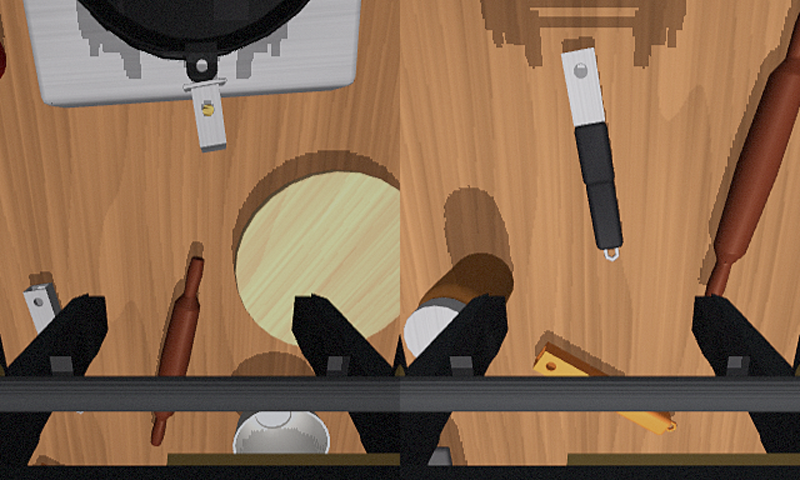

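Left half: rivet at about (202,66), button (208,109), stub tip (213,148). Right half: sleeve mouth about (577,49), hole (581,71), grip front (591,123), grip tail (612,247). I'll enlarge these for accuracy.

```bash
python3 - <<'E'
import cv2,numpy as np
i=cv2.imread("pics/stub_raw.png")[30:130,220:300];j=cv2.imread("pics/hand_raw.png")[20:220,210:290]
f=lambda a,s:cv2.resize(a,None,fx=s,fy=s,interpolation=cv2.INTER_CUBIC)
a=f(i,6);b=f(j,3);cv2.imwrite("pics/w2.png",np.hstack([a[:600],b[:600]]))
E
```

```text
(no output)
```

View pics/w2.png

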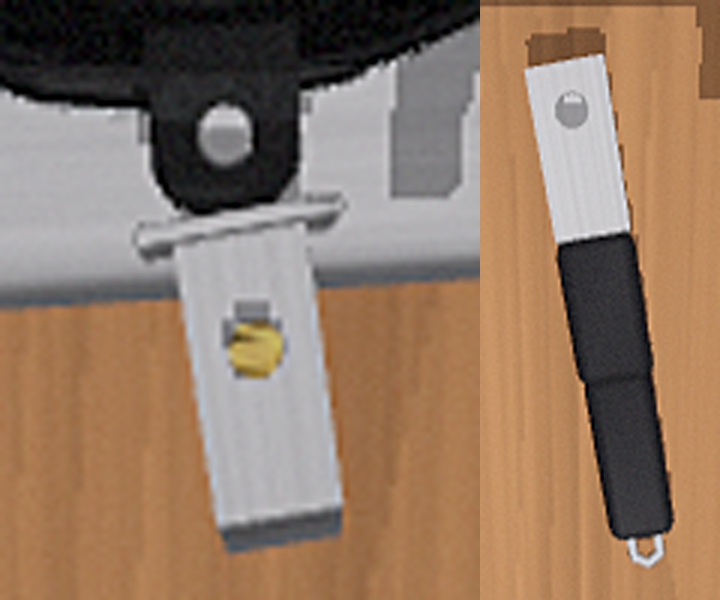

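```bash
python3 - <<'E'
from h import *
import pickle
np.set_printoptions(precision=4,suppress=True)
D=pickle.load(open("D.pkl","rb"));m=D["stub"];k=D["hand"]
S=lambda u,v,z:onz(m,((u+.5)/6-.5+220,(v+.5)/6-.5+30),z)[:2]
H=lambda u,v,z:onz(k,((u-480+.5)/3-.5+210,(v+.5)/3-.5+20),z)[:2]
l0,l1,r0,r1=S(178,262,.123),S(220,527,.123),S(309,228,.123),S(342,510,.123)
w=lambda d:np.arctan2(d[1],d[0])
print("stub yaw L,R",w(l1-l0),w(r1-r0),"width",np.linalg.norm(l1-r1),np.linalg.norm(l0-r0))
e=(l1+r1)/2;c=(S(178,262,.123)+S(309,228,.123))/2
a=w((l1-l0)+(r1-r0));u=np.array([np.cos(a),np.sin(a)]);print("end58",e,"yaw",a,"rivet est",e-.058*u,"from button",S(255,350,.129)-.032*u,"head",S(225,135,.125), "button d",(S(255,350,.129)-e)@u)
ml,mr,gl,gr=H(526,70,.023),H(602,55,.023),H(554,244,.023),H(630,233,.023)
hy=w((ml-gl)+(mr-gr));h=np.array([np.cos(hy),np.sin(hy)])
mm=(ml+mr)/2;print("handle yaw",w(ml-gl),w(mr-gr),w((ml+mr-H(612,530,.026)-H(670,527,.026))),"w",np.linalg.norm(ml-mr),np.linalg.norm(gl-gr),"len",np.linalg.norm(ml-gl))
hh=H(572,109,.023);print("mouth",mm,"hole",hh,"origin",mm-.125*h,hh-.1085*h,"front",(gl+gr)/2-.065*h,"tail end",(H(612,530,.026)+H(670,527,.026))/2+.065*h)
E
```

```text
stub yaw L,R -1.406849141452931 -1.4260126648463336 width 0.021158560605878927 0.022061232518666703
end58 [0.6114 0.0306] yaw -1.4166712109409692 rivet est [0.6025 0.0879] from button [0.6017 0.089 ] head [0.6016 0.0897] button d -0.0272350067652797
handle yaw 1.7167874007023163 1.7416811899155007 1.7365519200325827 w 0.028760844748661522 0.03032194929433516 len 0.062014990769242176
mouth [ 0.391  -0.1509] hole [ 0.3938 -0.1665] origin [ 0.4107 -0.2743] [ 0.4109 -0.2736] front [ 0.4111 -0.2769] tail end [ 0.4111 -0.2682]
```

```bash
cat >> h.py <<'E'
np.set_printoptions(precision=4,suppress=True)
RIV=np.array([0.602,0.0885]);SY=-1.417
GX=0.025 # grasp x in handle frame
def tcp_for(d,sy=SY,riv=RIV,lat=0): # mouth d from rivet along stub
    u=np.array([np.cos(sy),np.sin(sy)]);n=np.array([-u[1],u[0]]);return riv+u*(d+.125-GX)+n*lat
E
python3 - <<'E'
from h import *
hy=1.735;g=np.array([.4108,-.2745])+GX*np.array([np.cos(hy),np.sin(hy)])
o=down(hy-np.pi/2)
bot.move_gripper(.06)
bot.movep([*g,.08],o);bot.line_to([*g,.004],velocity=.08,until_force=6)
s=bot.sense();print(s["tcp_pos"],s["contact_force"])
bot.move_gripper(.02,squeeze=30)
s=bot.sense();print(s["tcp_pos"],s["contact_force"],s["width"],s["gripper_force"])
bot.line_to([*g,.2],velocity=.15)
o2=down(SY+np.pi-np.pi/2)
p=tcp_for(.085);z=.104+s["tcp_pos"][2]
bot.movep([*p,.2],o2);bot.line_to([*p,z],velocity=.1);bot.sleep(.4)
s=bot.sense();print(s["t"],s["tcp_pos"],p,z,s["contact_force"],s["width"])
import pickle
m=bot.camera_model("wrist");i=bot.snapshot("wrist");cv2.imwrite("pics/pre_raw.png",i);pickle.dump(m,open("pre.pkl","wb"))
cv2.imwrite("pics/pre.png",cv2.resize(i[0:300,156:356],None,fx=2,fy=2,interpolation=cv2.INTER_CUBIC))
E
```

```text
[ 0.4069 -0.2501  0.0044] [-0.6245  0.5046  0.6848]
[ 0.4067 -0.2498  0.004 ] [-0.1186  0.1219  0.8551] 0.02045307214033246 0.0
9.4167 [ 0.6304 -0.0943  0.1081] [ 0.6303 -0.0943] 0.10800966755148028 [0.1617 0.0943 1.0656] 0.020205433420524214
```

View pics/pre.png

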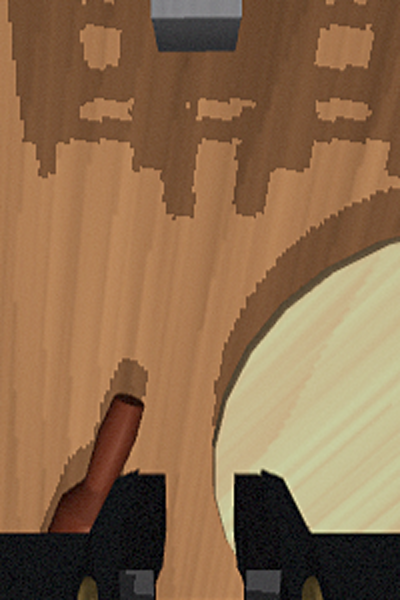

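The picture shows the stub tip at the top (195,25) but no handle between the fingers: the fingers closed to 20 mm with zero force, so the grasp missed. I'll look at the handle again.

```bash
python3 - <<'E'
from h import *
import pickle
bot.line_to([.63,-.094,.2],velocity=.2)
bot.move_gripper(.06)
bot.movep([0.41,-0.30,0.2],down(0.165)); bot.sleep(.3)
m=bot.camera_model("wrist");j=bot.snapshot("wrist");pickle.dump(m,open("h2.pkl","wb"));cv2.imwrite("pics/h2_raw.png",j)
k=bot.camera_model("scene");s=bot.snapshot("scene");print(bot.sense()["t"])
a=cv2.resize(j[:,130:386],None,fx=1.56,fy=1.56,interpolation=cv2.INTER_CUBIC);b=cv2.resize(s[190:274,180:236],None,fx=7.13,fy=7.13,interpolation=cv2.INTER_CUBIC)
print(a.shape,b.shape)
cv2.imwrite("pics/h2.png",np.hstack([a[:598],b[:598]]) if a.shape[0]>=598 and b.shape[0]>=598 else a)
E
```

```text
12.3667
(599, 399, 3) (599, 399, 3)
```

View pics/h2.png

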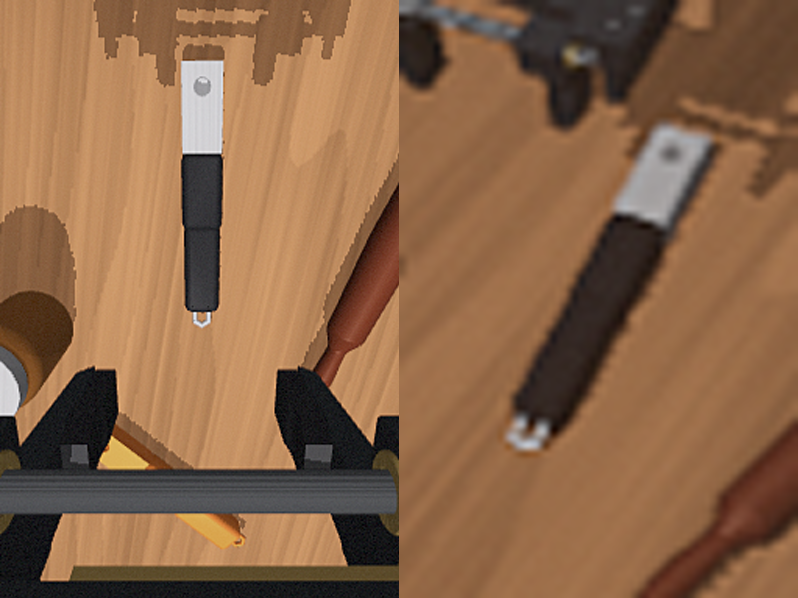

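```bash
python3 - <<'E'
from h import *
import pickle
m=pickle.load(open("h2.pkl","rb"))
H=lambda u,v,z:onz(m,((u+.5)/1.56-.5+130,(v+.5)/1.56-.5),z)
print("mouth",H(202,60,.023),"hole",H(202,86,.023),"front",H(202,154,.026),"tail",H(202,310,.026))
d=H(202,60,.023)-H(202,154,.023);print("yaw",np.arctan2(d[1],d[0]),"w",np.linalg.norm(H(181,100,.023)-H(223,100,.023)),np.linalg.norm(H(182,190,.026)-H(223,190,.026)))
s=bot.sense();print(s["tcp_pos"],s["tcp_rot"],s["width"]);T=R.from_rotvec(s["tcp_rot"]).as_matrix();print(T)
print("fingertips px",proj(m,[s["tcp_pos"]+T[:,1]*e for e in(-.03,0,.03)]))
E
```

```text
mouth [ 0.3908 -0.1501  0.023 ] hole [ 0.3936 -0.1666  0.023 ] front [ 0.4015 -0.2125  0.026 ] tail [ 0.4225 -0.3348  0.026 ]
yaw 1.7406552699766529 w 0.030713259217363054 0.03160872743384855
[ 0.4103 -0.2998  0.1999] [-2.0301 -2.3975 -0.    ] 0.06036991731007238
[[-0.1648  0.9863 -0.    ]
 [ 0.9863  0.1648  0.    ]
 [ 0.     -0.     -1.    ]]
fingertips px [[210.0031 231.1958]
 [254.0251 231.1668]
 [298.0293 231.1379]]
```

```bash
python3 - <<'E'
from h import *
hy=1.738;g=np.array([.4109,-.274])+GX*np.array([np.cos(hy),np.sin(hy)])
o=down(hy-np.pi/2)
bot.movep([*g,.06],o);bot.line_to([*g,.002],velocity=.08,until_force=8)
w=bot.snapshot("wrist");a=bot.snapshot("side")
s=bot.sense();print(s["t"],s["tcp_pos"],s["contact_force"],s["width"])
for x in(.045,.036,.030):
    bot.move_gripper(x,squeeze=25);s=bot.sense();print(x,s["t"],s["width"],s["gripper_force"],s["contact_force"])
b=bot.snapshot("side");c=bot.snapshot("wrist")
f=lambda i:cv2.resize(i[215:295,215:295],(400,300),interpolation=cv2.INTER_CUBIC)
q=lambda i:cv2.resize(i[:,100:412],(400,300),interpolation=cv2.INTER_AREA)
cv2.imwrite("pics/g1.png",np.vstack([np.hstack([f(a),f(b)]),np.hstack([q(w),q(c)])]))
E
```

```text
13.9917 [ 0.407  -0.2496  0.0025] [-0.3769 -0.07   -1.1752] 0.0601807255494758
0.045 14.4083 0.0454597937699455 0.0 [ 0.2058 -0.0283 -0.3304]
0.036 14.75 0.03604446281525487 0.0 [-0.1271  0.1097  0.2401]
0.03 15.05 0.030263928109465443 0.0 [0.2413 0.0875 0.6375]
```

View pics/g1.png

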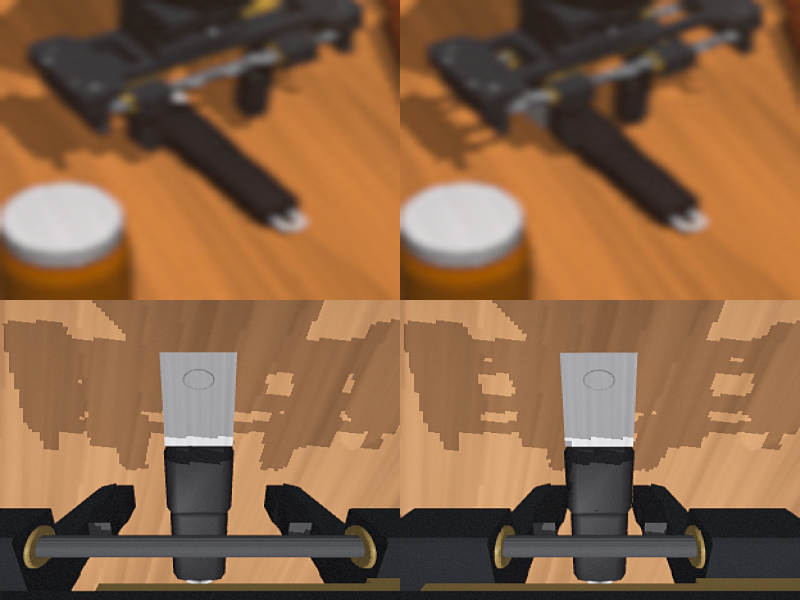

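The fingers stand beside the grip's wide front part, tips at about (565,490) and (632,490) in the lower right panel, just about to touch at 0.030. I'll keep closing in steps and watch the force.

```bash
python3 - <<'E'
from h import *
for x in(.026,.022,.016,.008,0):
    bot.move_gripper(x,squeeze=25);s=bot.sense();print(x,s["t"],s["width"],s["gripper_force"],s["contact_force"],s["tcp_pos"])
    if s["gripper_force"]>5: break
c=bot.snapshot("wrist");cv2.imwrite("pics/g2.png",c[120:330,120:400])
E
```

```text
0.026 15.425 0.02584142623824444 0.0 [ 0.0621  0.2197 -0.3199] [ 0.4067 -0.2493  0.002 ]
0.022 15.7 0.02173573265261737 0.0 [ 0.5833 -0.029  -0.5008] [ 0.4067 -0.2494  0.002 ]
0.016 16.0 0.01605262342073901 0.0 [ 0.0689 -0.054  -0.3015] [ 0.4068 -0.2494  0.002 ]
0.008 16.3333 0.007937571610460303 0.0 [-0.3418  0.0544 -0.2358] [ 0.4067 -0.2493  0.002 ]
0 16.6333 0.00026058508155328184 0.0 [-0.053   0.3401 -0.1474] [ 0.4067 -0.2493  0.002 ]
```

View pics/g2.png

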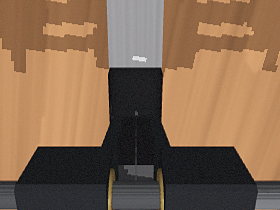

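The closed fingers occlude the grip: they sit on top of the handle, with the seam at (137,110). Their image scale puts the real fingertips about 25–27 mm short of the reported TCP. So I'll find the true finger length by a gentle touch on the counter beside the grip.

```bash
python3 - <<'E'
from h import *
s=bot.sense();p=s["tcp_pos"]
bot.move_gripper(.06)
hit=bot.line_to([p[0],p[1],-.035],velocity=.03,until_force=4)
s=bot.sense();zt=s["tcp_pos"][2];print(hit,s["t"],s["tcp_pos"],s["contact_force"])
if hit:
    bot.line_to([p[0],p[1],zt+.003],velocity=.03)
    bot.move_gripper(.02,squeeze=25)
    s=bot.sense();print(s["t"],s["tcp_pos"],s["width"],s["gripper_force"],s["contact_force"])
E
```

```text
True 18.55 [ 0.4067 -0.2492 -0.0261] [-1.4004  1.6055  9.0346]
19.3417 [ 0.4067 -0.2493 -0.0232] 0.03194638676968936 24.999941485002637 [ 0.5876  0.4296 -0.7177]
```

```bash
python3 - <<'E'
from h import *
import pickle
s=bot.sense();p=s["tcp_pos"]
bot.line_to([p[0],p[1],.15],velocity=.15)
o2=down(SY+np.pi/2);q=tcp_for(.085);z=.1042-.0232
bot.movep([*q,.15],o2);bot.line_to([*q,z],velocity=.1);bot.sleep(.4)
s=bot.sense();print(s["t"],s["tcp_pos"],q,z,s["contact_force"],s["moment"],s["width"],s["gripper_force"])
m=bot.camera_model("wrist");i=bot.snapshot("wrist");cv2.imwrite("pics/pre2_raw.png",i);pickle.dump(m,open("pre2.pkl","wb"))
cv2.imwrite("pics/pre2.png",cv2.resize(i[0:150,190:330],None,fx=4,fy=4,interpolation=cv2.INTER_CUBIC))
E
```

```text
22.9417 [ 0.6304 -0.0943  0.0812] [ 0.6303 -0.0943] 0.081 [ 0.3123 -0.0482 -2.9961] [ 0.0656  0.0487 -0.0802] 0.031675035614251154 24.999777912162244
```

View pics/pre2.png

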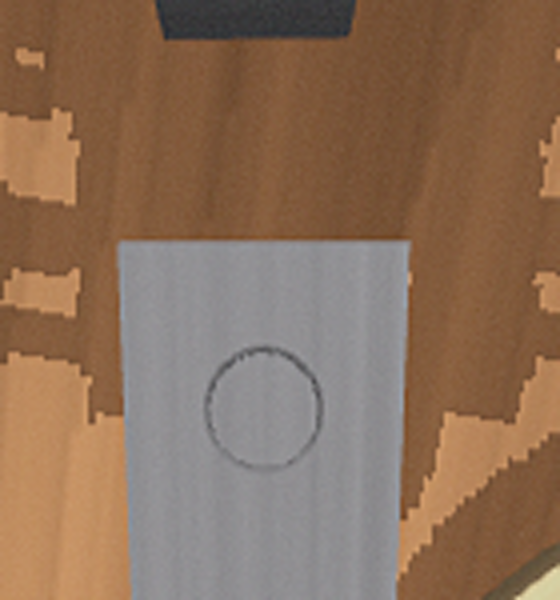

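The handle is held. The sleeve mouth is centred at about column 264 and the stub tip at about 256 (163–350), and both are parallel. The sleeve needs to shift about 0.8 mm to the left, and its height matches the calibration.

```bash
cat >> h.py <<'E'
LAT=-.0008;ZT=.081
def go(d,f=6,v=.03,lat=LAT,z=ZT):
    h=bot.line_to([*tcp_for(d,lat=lat),z],velocity=v,until_force=f)
    s=bot.sense();u=np.array([np.cos(SY),np.sin(SY)]);r=s["tcp_pos"][:2]-RIV
    print(d,h,"t%.2f"%s["t"],"d %.4f"%(r@u-.1),"z %.4f"%s["tcp_pos"][2],"axial %.1f lat %.1f"%(s["contact_force"][:2]@u,s["contact_force"][:2]@[-u[1],u[0]]),s["contact_force"],s["moment"]);return h
E
python3 - <<'E'
from h import *
for d in(.066,.060,.055,.050,.045,.040):
    if go(d,5): break
E
```

```text
0.066 False t23.77 d 0.0661 z 0.0810 axial 0.8 lat -0.1 [ 0.0253 -0.8118 -1.8887] [ 0.012  -0.0414 -0.0376]
0.06 False t24.12 d 0.0598 z 0.0811 axial -0.4 lat -0.5 [-0.5226  0.3299 -1.8687] [ 0.0535 -0.0348 -0.0219]
0.055 False t24.44 d 0.0548 z 0.0810 axial 0.5 lat -0.6 [-0.556  -0.5516 -2.2963] [0.0528 0.0552 0.0069]
0.05 False t24.76 d 0.0498 z 0.0810 axial -0.7 lat -0.1 [-0.2489  0.6318 -2.1276] [ 0.02   -0.0389  0.0163]
0.045 False t25.07 d 0.0448 z 0.0810 axial 0.4 lat -0.7 [-0.5983 -0.4929 -1.8365] [ 0.0027 -0.0156 -0.0119]
0.04 False t25.39 d 0.0398 z 0.0810 axial 0.1 lat -0.1 [-0.1354 -0.0762 -2.6651] [ 0.0522 -0.0414 -0.0074]
```

```bash
python3 - <<'E'
from h import *
for d in(.036,.033,.030,.025,.020,.018,.0165,.0158):
    if go(d,8.5,.02): break
i=bot.snapshot("wrist");cv2.imwrite("pics/in.png",cv2.resize(i[0:150,190:330],None,fx=4,fy=4,interpolation=cv2.INTER_CUBIC))
E
```

```text
0.036 False t25.74 d 0.0359 z 0.0810 axial -0.2 lat 0.0 [-0.0032  0.2119 -2.3004] [ 0.0085 -0.0223  0.047 ]
0.033 False t26.04 d 0.0331 z 0.0813 axial 0.6 lat 0.2 [ 0.2622 -0.5532 -0.3182] [ 0.017  -0.0042  0.0302]
0.03 False t26.34 d 0.0301 z 0.0812 axial 3.4 lat -0.1 [ 0.4331 -3.3983  0.863 ] [-0.2606 -0.1502 -0.0416]
0.025 False t26.74 d 0.0242 z 0.0809 axial -2.1 lat -0.0 [-0.353   2.061   0.4338] [0.4622 0.0604 0.0438]
0.02 False t27.14 d 0.0196 z 0.0810 axial -2.1 lat -0.0 [-0.3606  2.0549  0.685 ] [ 0.4946 -0.0053 -0.0194]
0.018 False t27.39 d 0.0179 z 0.0810 axial 0.1 lat -0.2 [-0.2231 -0.1382  1.6326] [ 0.3518 -0.0244 -0.0463]
0.0165 False t27.64 d 0.0163 z 0.0806 axial -0.7 lat -0.0 [-0.1298  0.6643 -2.1212] [ 0.1036 -0.0423 -0.0348]
0.0158 False t27.89 d 0.0158 z 0.0808 axial -0.1 lat -0.6 [-0.6576  0.0379 -2.0882] [ 0.0388 -0.0007  0.025 ]
```

View pics/in.png

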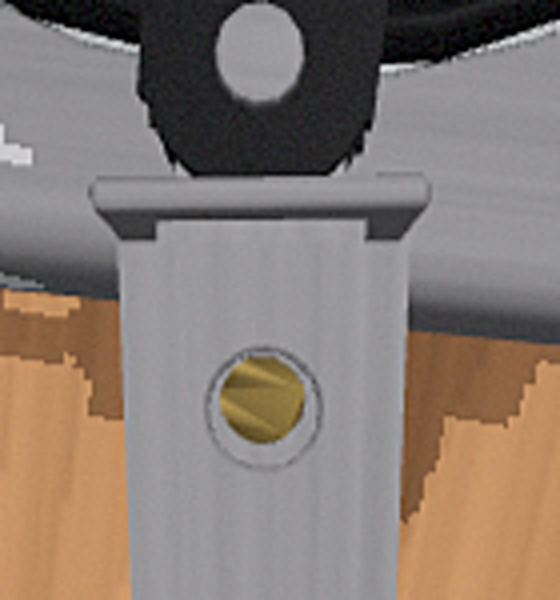

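The brass button stands in the sleeve hole at about (262,400), right against the collar: it has clicked. Now the light tug, ease off, and release.

```bash
python3 - <<'E'
from h import *
s0=bot.sense()["tcp_pos"]
if go(.021,5,.01):
    bot.sleep(.3);go(.0165,15,.01);bot.sleep(.3);go(.0162,15,.01)
    bot.move_gripper(.05);bot.sleep(.3)
    s=bot.sense();print(s["contact_force"],s["width"])
    p=s["tcp_pos"];bot.line_to([p[0],p[1],.2],velocity=.12)
    bot.movep([.60,-.04,.25],down(0));bot.sleep(.3)
    i=bot.snapshot("wrist");j=bot.snapshot("side")
    f=lambda a:cv2.resize(a,(400,400),interpolation=cv2.INTER_CUBIC)
    cv2.imwrite("pics/end.png",np.hstack([f(i[20:220,150:350]),f(j[90:220,200:330])]));print(bot.sense()["t"])
E
```

```text
0.021 True t28.25 d 0.0163 z 0.0802 axial -0.9 lat 0.6 [ 0.4452  1.0254 -0.8153] [ 0.2018 -0.0262 -0.0105]
0.0165 False t28.84 d 0.0164 z 0.0809 axial -1.4 lat 0.0 [-0.1981  1.4256 -2.0774] [ 0.2591  0.0014 -0.0596]
0.0162 False t29.39 d 0.0163 z 0.0810 axial -0.9 lat 0.0 [-0.1399  0.9206 -2.656 ] [0.1346 0.0575 0.0292]
[-0.1575  0.0206  0.0856] 0.04994485097470941
32.025
```

View pics/end.png

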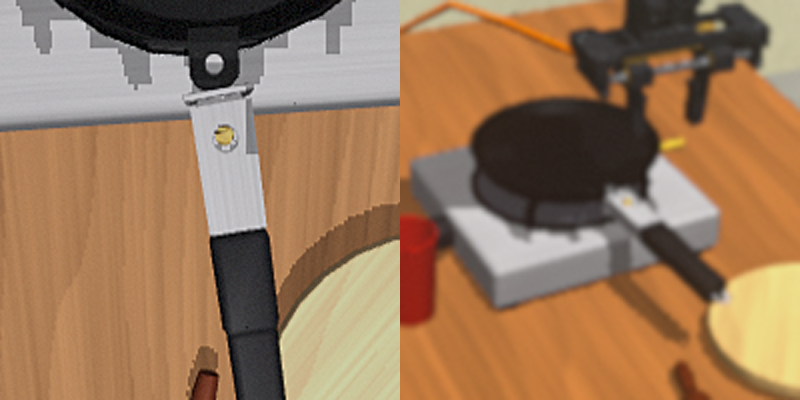

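The fit holds: the button shows in the hole at (225,135), and the pan and other things are in place. However, the tug stopped on a transient after only about 0.5 mm, so it was not a true pull. I'll regrasp and tug until the button is felt to hold.

```bash
python3 - <<'E'
from h import *
o=down(SY+np.pi/2);q=tcp_for(.0162,lat=LAT)
u=np.array([np.cos(SY),np.sin(SY)])
bot.move_gripper(.06)
bot.movep([*q,.2],o);h=bot.line_to([*q,ZT],velocity=.1,until_force=6);print("hit",h)
if not h:
    bot.move_gripper(.02,squeeze=25);s=bot.sense();print(s["t"],s["width"],s["gripper_force"],s["contact_force"])
    if s["gripper_force"]>15:
        for d in np.arange(.0168,.0225,.0006):
            go(d,20,.01);bot.sleep(.1);a=np.mean([bot.sense()["contact_force"][:2]@u for _ in range(3)]);print("a %.1f"%a)
            if a<-5: break
        bot.sleep(.3);go(.0162,20,.01);bot.sleep(.2);go(.0160,20,.01)
E
```

```text
hit False
34.5917 0.03187763362898494 25.00019115395844 [ 0.5074 -0.253   0.2149]
0.0168 False t34.84 d 0.0163 z 0.0810 axial -3.7 lat -0.2 [-0.7642  3.6454  0.5454] [ 0.7061 -0.0169  0.0113]
a -4.7
0.0174 False t35.19 d 0.0165 z 0.0809 axial -6.6 lat 1.2 [0.1704 6.7423 0.9341] [ 1.1102  0.0257 -0.0817]
a -7.3
0.0162 False t35.86 d 0.0164 z 0.0810 axial -2.4 lat -0.1 [-0.476   2.3524  1.0141] [ 0.2917 -0.0426 -0.0355]
0.016 False t36.31 d 0.0164 z 0.0810 axial 1.1 lat 1.2 [ 1.3038 -0.9023  1.0258] [-0.0958 -0.0785  0.0328]
```

The tug reached 7 N with no travel: the button holds. Release and hand in.

```bash
python3 - <<'E'
from h import *
bot.move_gripper(.06);bot.sleep(.2)
p=bot.sense()["tcp_pos"];bot.line_to([p[0],p[1],.2],velocity=.12);bot.sleep(.5)
s=bot.sense();print(s["t"],s["contact_force"],s["width"]);print(bot.sign_off())
E
```

```text
38.7333 [0.9337 0.4804 0.0195] 0.059848583596367855
the job is handed in; nothing more can be done
None
```

The handle is fitted with the button up through the hole. It held a straight-back tug of about 7 N (a first tug had been too slight), and I let go and handed the job in at 38.7 s.

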